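# Collect the finished parts into the inspection caddy

## Robot

A 6-joint arm with a two-finger parallel gripper is mounted at the origin on the work surface. World frame = base frame: x ahead of the robot, y to its left, z up, the work surface at z = 0. Lengths are in m, angles in rad, forces in N, time in s.
With the tool pointing down it reaches from about 0.3 to 0.875 m from the base axis. Payload 6.4 kg.
Tool frame: the origin (TCP) lies between the finger pads; the fingertips stand ctrl.tip_reach ahead of it and the grasp point (between the pads) lies 11 mm behind it (ctrl.tip_reach is the distance from the TCP to the fingertips, in m); z points along the fingers, x is the direction in which the jaws open and shut, and the axes are right-handed (so a half turn about z gives the same grasp; the last joint's range is limited). The gripper opens to 85 mm and grips with 20 to 120 N. Pads are 22 mm wide; open, the fingers measure 114 mm over their backs; the gripper's body (76 mm by 85 mm) begins 54 mm behind the grasp point. The pads swing forward as they close: fully open they stand 13 mm farther back than shut.
Start: joints at [0.898, 0.181, 1.607, -0, 1.354, -0.206], TCP at [0.259, 0.514, 0.239] pointing down, gripper open.
Joint ranges: [-2.99, 2.99], [-0.89, 2.07], [0.3, 2.58], [-1.14, 4.28], [0, 2.63], [-3.12, 3.12]. Speed limits (rad/s): [2.57, 2.57, 3.01, 3.14, 3.14, 3.14].

## Interface

Orientations are given as a unit quaternion [w, x, y, z].
In Python, from bench import telemetry, viewer, ticket, nets, ctrl gives the robot as it stands.
- The arm moves only by the tool step_arm, never from a script. Its argument "plan" is a list of rows, each a list of 2 entries, a list of its own where there are three numbers: the shift along the tool's x, y, z in m, then the turn, a rotation vector about the tool's x, y, z in degrees. A call has 1 to 5 rows; each row is the pose to reach, as a shift and turn from the pose commanded when the call began, along the tool's axes at that moment; what a row does not reach only later rows make up. A row lasts 1/10 s, in which the tool goes at most 50 mm and 8.59 degrees, less where a joint would pass 70% of its speed; a pose out of reach is approached as far as the arm can. A call with a gripper value outside its range is refused whole. "fingers" is the opening in per cent of the stroke, from 0 (shut) to 100 (fully open), set as the call begins (left out, the last holds). The fingers move at their own pace and stop on an object; the grip force is fixed at half the most. Time passes only in rows, so rows that repeat a pose let the fingers close. It gives the time, the measured TCP pose, the force and the opening at its end, in the units of the state.
- telemetry.get_obs(): the state, without advancing time (a new reading comes with each control period).
- viewer.camera(name): name is "scene" or "top" or "wrist"; returns the picture (384x512x3 uint8, red, green, blue); there is no depth.
- viewer.get_calibration(name): a dict with "K" (3x3 intrinsics, pixels), "origin" and "orientation" of the camera in the world. Camera axes: x right, y up, looking along -z (the intrinsics and any distortion apply to the point x, -y, -z); pixel columns grow to the right and rows downward; lengths in m; the calibration is good to about 2 mm. A picture is of the moment at which its call begins: read the wrist's pose just before it. get_calibration takes no time and is no camera call; for the wrist camera it gives the pose at the moment of the call.
- ticket.hand_in(): hands the job in, once; it reports no verdict.
Trained networks look in the newest picture that a camera, given by its name, has taken for a name from the list of things; names that differ only in an ending like _2 or _b are one class to them, and where a whole thing is asked for, a point or a joint stands for the part that bears it (a point fixed in the world has none). Each returns a list of dicts, best first, with "score" (0 to 1); they miss things now and then, are a little off and sometimes report something else, mostly with a low value. They report only what shows in the picture. A call takes as long as a camera call.
- nets.boxes_of(thing, camera): "extent" ([left, top, right, bottom] in pixels, round what is visible of it).
The state is a dict: "time_s": time; "q": joint angles; "dq": joint speeds; "joint_efforts": joint torques, N m; "eef_pos": TCP position; "eef_rot": TCP orientation; "wrist_force": force on the tool from outside, world axes, zero at the start; "torque": the same for the moment, N m; "opening": opening from 0.0 (shut) to 1.0 (fully open).
Only numpy, scipy, OpenCV 4.12 (cv2) and the standard library are available. Lean on these libraries where they do the work, as an engineer would, in place of code of your own. Each camera call takes 0.05 s, during which the arm holds its last target.

## Task

Collect the four finished parts in the inspection caddy: stand each bored fitting (red, yellow, blue) upright in the nest of its own colour, and lay the green bar flat, along the bay, in the green-floored bay. The bar is jammed across the throat of the chute, its ends under two lips, so push it back up the slope until it is clear, then lift it out. Leave the two unbored blanks with a white stripe on top standing where they are.

Things in the scene. Friction and masses are not known exactly. Their poses are not given: they have to be found in the camera images.
- red_fitting: Finished red anodised aluminium fitting, loose, about 0.12 kg, standing upright: round foot flange 48 mm diameter and 8 mm high, above it a plain round body 38 mm diameter, total height 50 mm. Its flat top shows a black bore (26 mm across) with a thin bright rim. Origin: centre of its underside; z up along its axis.
- yellow_fitting: Finished yellow anodised aluminium fitting, loose, about 0.12 kg, standing upright: round foot flange 48 mm diameter and 8 mm high, above it a plain round body 38 mm diameter, total height 50 mm. Its flat top shows a black bore (26 mm across) with a thin bright rim. Origin: centre of its underside; z up along its axis.
- blue_fitting: Finished blue anodised aluminium fitting, loose, about 0.12 kg, standing upright: round foot flange 48 mm diameter and 8 mm high, above it a plain round body 38 mm diameter, total height 50 mm. Its flat top shows a black bore (26 mm across) with a thin bright rim. Origin: centre of its underside; z up along its axis.
- green_bar: Loose green bar, 26 (x) x 90 (y) x 20 mm, 0.13 kg. Origin: underside centre. Jammed across a fixed 15 degree chute: +x up-slope, z square to the floor; 110 mm wide, walls 30 high. Below it blocks leave a throat 60 wide, 65 long. Lips 25-28 mm over the floor cover its ends, not its middle 60 mm, to 17 mm up-slope of the origin: free after 31 mm; trough runs to 101 mm. Friction holds it.
- caddy: Black inspection caddy, fixed, flat base 164 (x) x 244 (y) x 10 mm, wire lug at each end. Origin: underside centre; z up. Three coloured nests stand in a row along its -x half. In its +x half is the bay for the bar, with a green floor: centre at x = +42, y = 0 mm, inside 60 (x) x 126 (y) mm, floor at z = 10 mm, low grey rim up to z = 16 mm.
- red_nest: Square red plastic nest fixed in the caddy, open above: 70 x 70 mm outside, 64 x 64 mm inside, floor 3 mm thick, rim 10 mm above its underside. Origin: underside centre, 10 mm above the table; axes parallel to the caddy's. The three nests stand 74 mm apart along the caddy's y, at its x = -40 mm; their order varies.
- yellow_nest: Square yellow plastic nest fixed in the caddy, open above: 70 x 70 mm outside, 64 x 64 mm inside, floor 3 mm thick, rim 10 mm above its underside. Origin: underside centre, 10 mm above the table; axes parallel to the caddy's. The three nests stand 74 mm apart along the caddy's y, at its x = -40 mm; their order varies.
- blue_nest: Square blue plastic nest fixed in the caddy, open above: 70 x 70 mm outside, 64 x 64 mm inside, floor 3 mm thick, rim 10 mm above its underside. Origin: underside centre, 10 mm above the table; axes parallel to the caddy's. The three nests stand 74 mm apart along the caddy's y, at its x = -40 mm; their order varies.
- red_blank: Look-alike: unfinished red blank of the same outside shape and size as the finished red fitting (flange 48 x 8 mm, body 38 mm diameter, 50 mm high, loose), but with no bore: its solid top carries a white paint stripe. Stays where it is. Origin: centre of its underside; z up.
- blue_blank: Look-alike: unfinished blue blank of the same outside shape and size as the finished blue fitting (flange 48 x 8 mm, body 38 mm diameter, 50 mm high, loose), but with no bore: its solid top carries a white paint stripe. Stays where it is. Origin: centre of its underside; z up.

How it is judged:
By the outcome, as a careful person would: the job done as asked, in the order asked, and still so for the second after the job is handed in, with the robot touching nothing.
It also fails if it takes over 104 s, if anything falls off the work surface, if the arm or the gripper's body presses on something with over 40 N, if the wrist force passes 120 N, or if a joint passes its speed limit or range.

## Working session

There is one attempt and no reset: what is moved stays moved. The work goes in short steps, Python scripts to look and compute and a tool call to move; the robot and the scene stay as the last step left them, time stands still between calls to the robot, and variables do not carry over. Pictures are saved under pics/ and viewed, and the job is handed in when it is done.

Besides the shell and the picture viewer there is one more tool, called after "Emit:" as name(argument=value, ...) on one line, values as JSON. step_arm: Moves the arm, as the interface text tells. Its arguments: {"type":"object","properties":{"plan":{"type":"array"},"fingers":{"type":"number"}},"required":["plan"]}

```bash
ls; mkdir -p pics; python3 - <<'E'
from bench import telemetry, viewer, ticket, nets, ctrl
import cv2
print(telemetry.get_obs(), ctrl.tip_reach)
for c in ("top","scene"):
    im=viewer.camera(c); cv2.imwrite(f"pics/{c}0.png",im[:,:,::-1]); print(c,viewer.get_calibration(c))
    for t in "red_fitting yellow_fitting blue_fitting green_bar caddy red_nest yellow_nest blue_nest red_blank blue_blank".split():
        print(t,[(round(d['score'],2),[round(float(v),1) for v in d['extent']]) for d in nets.boxes_of(t,c)][:3])
E
```

```text
pics
{'time_s': 0.0, 'q': array([ 8.97683263e-01,  1.81553675e-01,  1.60802326e+00, -1.78211784e-05,
        1.35379767e+00, -2.06266264e-01]), 'dq': array([ 6.52830786e-04,  1.08333064e-04, -5.45325839e-04,  1.49916611e-05,
        9.77886723e-04, -5.07880805e-04]), 'joint_efforts': array([ 4.97059027e-04, -4.44883740e+01, -3.51324892e+01, -3.07416858e-04,
        9.19471640e-03,  2.69069051e-05]), 'eef_pos': array([0.25841495, 0.51304693, 0.23836967]), 'eef_rot': array([ 3.10103619e-04,  8.51489329e-01,  5.24371175e-01, -8.35312008e-04]), 'wrist_force': array([-0.11548028, -0.02719301,  0.06372473]), 'torque': array([ 0.03250977,  0.00616941, -0.02892377]), 'opening': 1.0017643446490188} 0.008
top {'K': array([[423.55700471,   0.        , 255.30563864],
       [  0.        , 423.55700471, 188.89079076],
       [  0.        ,   0.        ,   1.        ]]), 'origin': array([ 0.39766466, -0.02039509,  1.05761791]), 'orientation': array([-0.70435737, -0.05155104,  0.05627226,  0.70573126])}
red_fitting [(0.84, [234.6, 134.3, 255.0, 159.4])]
yellow_fitting [(0.77, [213.4, 221.6, 232.9, 
[... 792 characters left out ...]
365, 0.9206618 ])}
red_fitting [(0.66, [200.2, 211.0, 218.1, 232.1]), (0.28, [262.6, 146.1, 283.3, 176.7]), (0.24, [288.6, 181.8, 310.3, 208.2])]
yellow_fitting [(0.9, [291.1, 181.1, 307.8, 206.8])]
blue_fitting [(0.8, [261.6, 148.8, 281.0, 177.5])]
green_bar [(0.66, [340.5, 266.0, 375.8, 309.4]), (0.57, [198.5, 207.5, 220.1, 232.2]), (0.45, [246.2, 202.0, 267.7, 228.7])]
caddy [(0.74, [160.5, 80.4, 252.7, 155.6])]
red_nest [(0.61, [202.2, 93.8, 232.9, 118.6])]
yellow_nest [(0.55, [186.0, 76.7, 222.7, 97.9])]
blue_nest [(0.93, [214.8, 110.6, 248.8, 138.4])]
red_blank [(0.95, [231.5, 164.1, 247.0, 188.0]), (0.71, [247.4, 198.5, 266.2, 228.4])]
blue_blank [(0.86, [246.8, 198.9, 266.7, 229.0])]
```

```bash
python3 - <<'E'
import cv2
a=cv2.imread("pics/top0.png"); cv2.imwrite("pics/top0b.png",cv2.resize(a[115:275,80:435],None,fx=2.25,fy=2.25,interpolation=cv2.INTER_CUBIC))
a=cv2.imread("pics/scene0.png"); cv2.imwrite("pics/scene0b.png",cv2.resize(a[60:340,130:420],None,fx=2.1,fy=2.1,interpolation=cv2.INTER_CUBIC))
E
```

```text
(no output)
```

View pics/top0b.png

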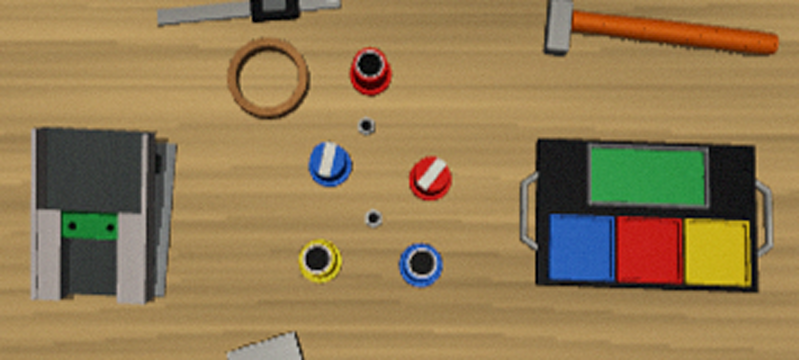

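View pics/scene0b.png

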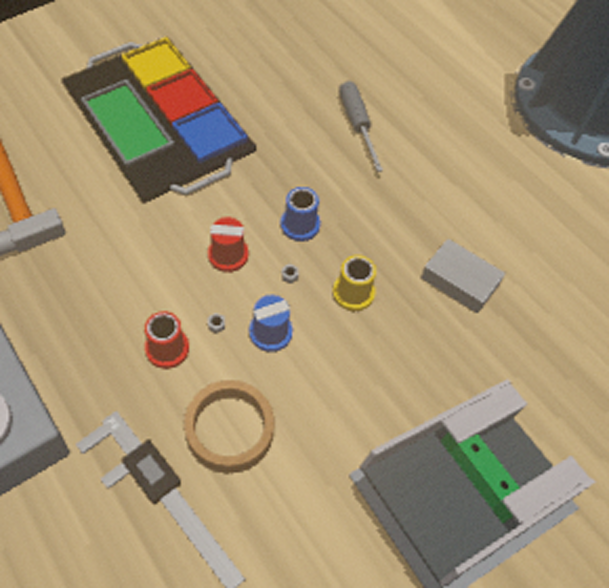

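The scene view shows the chute at right (bar about px 360,290) and the caddy at top left. The nests, from the near end, are blue, red, yellow. The top view shows the bored fittings: red near (245,147), yellow (222,231), blue (268,233). The striped blanks are at (227,187) and (272,195).

```bash
cat > h.py <<'E'
import numpy as np, cv2
from scipy.spatial.transform import Rotation as R
from bench import telemetry, viewer, ticket, nets, ctrl
def rot(q): return R.from_quat([q[1],q[2],q[3],q[0]])
def ray(cal,u,v):
    K=np.array(cal['K']); d=np.array([(u-K[0,2])/K[0,0],-(v-K[1,2])/K[1,1],-1.]); return rot(cal['orientation']).apply(d)
def onz(cal,u,v,z):
    d=ray(cal,u,v);o=np.array(cal['origin']);return o+d*(z-o[2])/d[2]
def proj(cal,P):
    P=np.atleast_2d(P); p=rot(cal['orientation']).inv().apply(P-np.array(cal['origin'])); K=cal['K']
    return np.c_[K[0,2]+K[0,0]*p[:,0]/-p[:,2], K[1,2]-K[1,1]*p[:,1]/-p[:,2]]
def tri(pts):
    A=np.zeros((3,3));b=np.zeros(3)
    for cal,u,v in pts:
        d=ray(cal,u,v);d/=np.linalg.norm(d);M=np.eye(3)-np.outer(d,d);A+=M;b+=M@np.array(cal['origin'])
    return np.linalg.solve(A,b)
def delta(pos,Rt,cur=None):
    "shift & rotvec in tool axes from measured pose to target"
    o=cur or telemetry.get_obs(); r=rot(o['eef_rot'])
    return (r.inv().apply(np.array(pos)-o['eef_pos'])*1000).round(1), (r.inv()*Rt).as_rotvec(degrees=True).round(2)
def down(yaw):
    "tool z down, tool x axis at angle yaw(deg) in world xy"
    a=np.radians(yaw);x=np.array([np.cos(a),np.sin(a),0]);z=np.array([0,0,-1.]);return R.from_matrix(np.c_[x,np.cross(z,x),z])
E
python3 - <<'E'
from h import *
B={}
for c in("top","scene"):
    im=cv2.imread(f"pics/{c}0.png").astype(int);cal=viewer.get_calibration(c)
    br=im.max(2)
    boxes={'top':{'red':(234,134,256,160),'yellow':(213,221,233,240),'blue':(258,224,278,241)},'scene':{'red':(200,207,219,233),'yellow':(291,181,309,207),'blue':(261,148,281,178)}}[c]
    for k,(l,t,r,b) in boxes.items():
        m=br[t:b,l:r]<60
        n,lab,st,ce=cv2.connectedComponentsWithStats(m.astype(np.uint8))
        i=1+np.argmax(st[1:,4]);u,v=ce[i]+[l,t]
        B.setdefault(k,[]).append((cal,u,v))
        print(c,k,st[i],(u.round(1),v.round(1)),onz(cal,u,v,.05).round(4))
for k in B: print(k,tri(B[k]).round(4))
cal=viewer.get_calibration('top')
im=cv2.imread("pics/top0.png")
for nm,cond in dict(blue=lambda a:(a[...,0]>150)&(a[...,2]<90),red=lambda a:(a[...,2]>130)&(a[...,0]<70)&(a[...,1]<70),yellow=lambda a:(a[...,2]>150)&(a[...,1]>130)&(a[...,0]<90),green=lambda a:(a[...,1]>110)&(a[...,2]<90)&(a[...,0]<110)).items():
    m=cond(im.astype(int)).astype(np.uint8);m[:,:318]=0
    n,lab,st,ce=cv2.connectedComponentsWithStats(m);i=1+np.argmax(st[1:,4])
    cnt=cv2.findContours((lab==i).astype(np.uint8),0,2)[0][0]
    q=cv2.minAreaRect(cnt);bx=cv2.boxPoints(q)
    z=.013 if nm!='green' else .01
    print(nm,st[i],onz(cal,*(q[0]),z).round(4),[onz(cal,*p,z)[:2].round(3) for p in bx])
E
python3 - <<'E'
import cv2
a=cv2.imread("pics/top0.png")[165:255,88:170]; cv2.imwrite("pics/tc.png",cv2.resize(a,None,fx=6.6,fy=6.6,interpolation=cv2.INTER_CUBIC))
a=cv2.imread("pics/scene0.png")[235:345,290:420]; cv2.imwrite("pics/sc.png",cv2.resize(a,None,fx=5,fy=5,interpolation=cv2.INTER_CUBIC))
E
```

```text
top red [ 5  5 10 10 73] (np.float64(243.8), np.float64(143.1)) [6.662e-01 4.000e-04 5.000e-02]
top yellow [ 3  4 10 10 80] (np.float64(220.3), np.float64(229.6)) [0.4552 0.0559 0.05  ]
top blue [ 4  3 10 10 78] (np.float64(267.0), np.float64(231.4)) [ 0.4506 -0.0547  0.05  ]Traceback (most recent call last):
  File "<stdin>", line 10, in <module>
    return _wrapfunc(a, 'argmax', axis=axis, out=out, **kwds)
    return bound(*args, **kwds)
ValueError: attempt to get argmax of an empty sequence
```

View pics/tc.png

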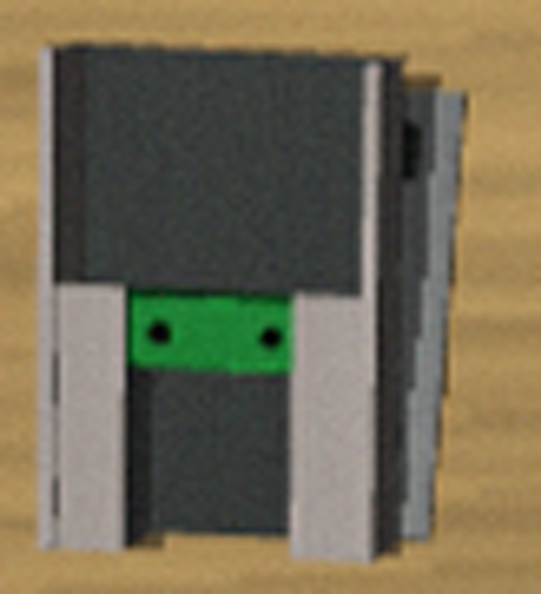

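View pics/sc.png

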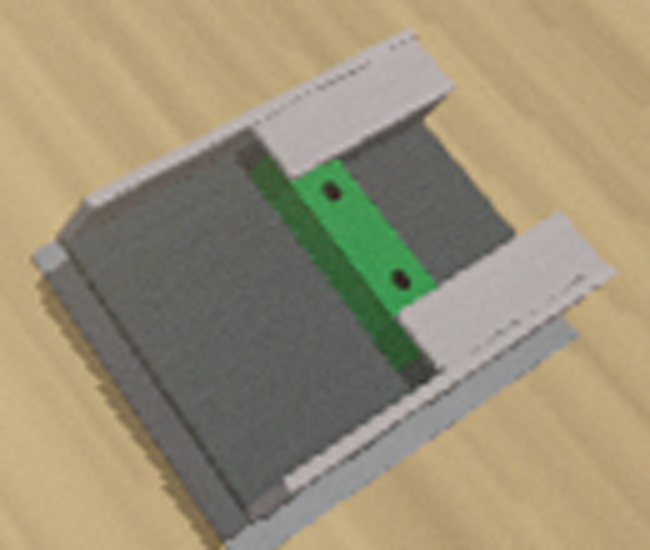

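```bash
python3 - <<'E'
from h import *
top=viewer.get_calibration('top');sc=viewer.get_calibration('scene')
a=tri([(top,111.67,215.03),(sc,369.8,290.4)]);b=tri([(top,128.6,215.8),(sc,355.8,272.6)])
print('dots +y,-y',a,b,np.linalg.norm(a-b), 'reproj',proj(top,[a,b]).round(1).tolist(),proj(sc,[a,b]).round(1).tolist())
# floor corners of chute floor
def c(x,y,t): 
    return ((x+.5)/6.6-.5+88,(y+.5)/6.6-.5+165) if t else ((x+.5)/5-.5+290,(y+.5)/5-.5+235)
for nm,p,q in [('lip+y inner down',(125,550),(614,270)),('lip-y inner? up corner',(295,297),(290,177)),('lip +y upinner',(127,287),(400,318)),('wall +y lip outer up',(57,284),(437,370)),]:
    print(nm,tri([(top,*c(*p,1)),(sc,*c(*q,0))]).round(4))
im=cv2.imread("pics/scene0.png");hs=im.astype(int)
for k,(l,t,r,bb) in {'red':(200,207,219,233),'yellow':(291,181,309,207),'blue':(261,148,281,178)}.items():
    s=hs[t:bb,l:r].max(2);m=(s<95).astype(np.uint8);n,lab,st,ce=cv2.connectedComponentsWithStats(m)
    if n>1:
        i=1+np.argmax(st[1:,4]);u,v=ce[i]+[l,t];print(k,st[i],u,v,onz(sc,u,v,.05).round(4))
for k,P in dict(red=(.6662,.0004,.05),yellow=(.4552,.0559,.05),blue=(.4506,-.0547,.05)).items(): print(k,'pred scene',proj(sc,P))
cal=top
im=cv2.imread("pics/top0.png")
for nm,cond in dict(blue=lambda a:(a[...,0]>150)&(a[...,2]<90),red=lambda a:(a[...,2]>130)&(a[...,0]<70)&(a[...,1]<70),yellow=lambda a:(a[...,2]>150)&(a[...,1]>130)&(a[...,0]<90),green=lambda a:(a[...,1]>110)&(a[...,2]<90)&(a[...,0]<110)).items():
    m=cond(im.astype(int)).astype(np.uint8);m[:,:318]=0
    n,lab,st,ce=cv2.connectedComponentsWithStats(m);i=1+np.argmax(st[1:,4])
    cnt=cv2.findContours((lab==i).astype(np.uint8),0,2)[0][0]
    q=cv2.minAreaRect(cnt);bx=cv2.boxPoints(q)
    z=.016 if nm!='green' else .01
    print(nm,st[i],onz(cal,*(q[0]),z).round(4),[onz(cal,*p,z)[:2].round(3).tolist() for p in bx])
E
```

```text
dots +y,-y [0.49017303 0.31428587 0.05076307] [0.48843358 0.27370712 0.05097776] 0.0406165813628156 reproj [[111.7, 215.0], [128.7, 215.7]] [[369.8, 290.4], [356.0, 272.6]]
lip+y inner down [0.4073 0.3465 0.0134]
lip-y inner? up corner [0.5024 0.2625 0.061 ]
lip +y upinner [0.5053 0.3245 0.0596]
wall +y lip outer up [0.5071 0.3472 0.0619]
red [ 2  4 11 10 87] 207.1264367816092 215.48275862068965 [0.6685 0.0027 0.05  ]
yellow [ 5  3 10  9 75] 300.56 187.97333333333333 [0.4579 0.0578 0.05  ]
blue [  5  11  15  12 111] 272.7477477477477 165.21621621621622 [ 0.4735 -0.0284  0.05  ]
red pred scene [[207.50503102 214.16201399]]
yellow pred scene [[300.98037708 186.83247492]]
blue pred scene [[274.15987054 153.53992511]]
blue [325 210  28  29 742] [ 0.4702 -0.232   0.016 ] [[0.505, -0.2], [0.505, -0.267], [0.436, -0.264], [0.436, -0.198]]
red [355 211  28  30 776] [ 0.4664 -0.3058  0.016 ] [[0.502, -0.274], [0.502, -0.341], [0.431, -0.337], [0.431, -0.271]]
yellow [ 318  217  194  107 8480] [ 0.3585 -0.4128  0.016 ] [[0.488, -0.182], [0.487, -0.66], [0.234, -0.636], [0.235, -0.176]]
green [ 343  181   50   26 1178] [ 0.5479 -0.3085  0.01  ] [[0.521, -0.244], [0.581, -0.248], [0.576, -0.374], [0.515, -0.368]]
```

```bash
cat > d.py <<'E'
import sys
from h import *
x,y,z,yaw=map(float,sys.argv[1:5])
o=telemetry.get_obs();print(round(o['time_s'],2),o['eef_pos'].round(4),round(o['opening'],3),o['wrist_force'].round(1))
print(delta([x,y,z],down(yaw)))
E
python3 d.py .667 .0015 .12 -3
```

```text
1.1 [0.2587 0.5135 0.2393] 0.997 [ 0.1 -0.6 -0. ]
(array([-273.5,  595. ,  119.3]), array([-0.  , -0.  , 66.26]))
```

Emit:
step_arm(plan=[[[-0.2735, 0.595, 0.08], [0, 0, 66.26]], [[-0.2735, 0.595, 0.08], [0, 0, 66.26]], [[-0.2735, 0.595, 0.08], [0, 0, 66.26]], [[-0.2735, 0.595, 0.08], [0, 0, 66.26]], [[-0.2735, 0.595, 0.08], [0, 0, 66.26]]], fingers=75)

```text
time_s: 1.6
eef_pos: [0.4144, 0.3179, 0.209]
eef_rot: [-0.0, 0.985, 0.173, 0.0]
wrist_force: [1.3, 0.9, -0.5]
opening: 0.749
```

```bash
python3 d.py .667 .0015 .14 -3
```

```text
1.6 [0.4144 0.3179 0.209 ] 0.749 [ 1.3  0.9 -0.5]
(array([129.4, 383.6,  69.1]), array([-1.000e-02, -4.000e-02,  2.295e+01]))
```

Emit:
step_arm(plan=[[[0.1294, 0.3836, 0.069], [0, 0, 22.95]], [[0.1294, 0.3836, 0.069], [0, 0, 22.95]], [[0.1294, 0.3836, 0.069], [0, 0, 22.95]], [[0.1294, 0.3836, 0.069], [0, 0, 22.95]], [[0.1294, 0.3836, 0.069], [0, 0, 22.95]]])

```text
time_s: 2.1
eef_pos: [0.5694, 0.1259, 0.1668]
eef_rot: [-0.0, 1.0, -0.023, 0.0]
wrist_force: [-0.1, -0.2, -0.1]
opening: 0.752
```

```bash
python3 d.py .667 .0015 .14 -3
```

```text
2.1 [0.5694 0.1259 0.1668] 0.752 [-0.1 -0.2 -0.1]
(array([103.3, 119.7,  26.8]), array([-0.01, -0.03,  0.31]))
```

Emit:
step_arm(plan=[[[0.1033, 0.1197, 0.027], [0, 0, 0.3]], [[0.1033, 0.1197, 0.027], [0, 0, 0.3]], [[0.1033, 0.1197, 0.027], [0, 0, 0.3]], [[0.1033, 0.1197, 0.027], [0, 0, 0.3]], [[0.1033, 0.1197, 0.027], [0, 0, 0.3]]])

```text
time_s: 2.6
eef_pos: [0.6662, 0.0015, 0.139]
eef_rot: [-0.0, 1.0, -0.027, -0.001]
wrist_force: [-0.3, 0.3, -0.0]
opening: 0.75
```

```bash
cat > w.py <<'E'
import sys
from h import *
n=sys.argv[1]
o=telemetry.get_obs();cal=viewer.get_calibration('wrist');im=viewer.camera('wrist');cv2.imwrite(f"pics/{n}.png",im[:,:,::-1])
print(o['eef_pos'].round(4),cal['K'][0],cal['origin'].round(4),cal['orientation'].round(3))
# dark bore -> world at z=.05
m=(im.max(2)<60).astype(np.uint8);k,lab,st,ce=cv2.connectedComponentsWithStats(m)
for i in range(1,k):
    if st[i,4]>150: print(st[i],ce[i].round(1),onz(cal,*ce[i],.05).round(4))
E
python3 w.py wr1; python3 d.py .667 .0015 .14 -3
```

```text
[0.6662 0.0015 0.139 ] [265.95227325   0.         254.58847808] [0.6703 0.0701 0.2746] [ 0.99  -0.136  0.004 -0.027]
[ 316   32   42   69 1805] [336.2  65.7] [0.7353 0.1053 0.05  ]
[  0 135  16  30 374] [  6.4 151.2] [0.4601 0.0543 0.05  ]
[484 174  28  48 982] [499.9 197.7] [ 0.8824 -0.0095  0.05  ]
[242 187  28  27 607] [255.6 199.8] [6.672e-01 3.000e-04 5.000e-02]
[    0   229   512   155 45269] [262.2 330.3] [ 0.6665 -0.1403  0.05  ]
[ 18 257  27  22 459] [ 31.5 267.3] [ 0.4502 -0.0555  0.05  ]
2.65 [0.6655 0.0032 0.1394] 0.755 [0.3 0.  0.2]
(array([ 1.5,  1.6, -0.6]), array([-0.03,  0.08, -0.04]))
```

View pics/wr1.png

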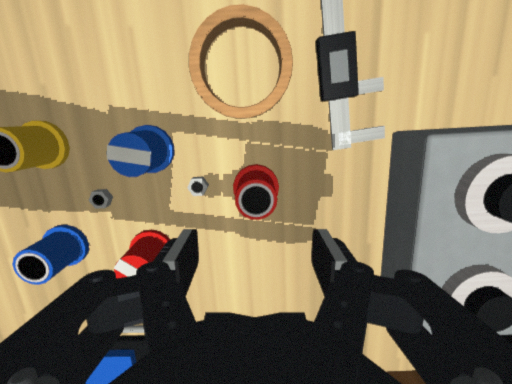

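Wrist view: the red fitting's black bore is at (256,200), centred between the open fingers and within 1 mm of the earlier estimate. I'll descend now.

Emit:
step_arm(plan=[[[0.001, 0.001, 0.04], [0, 0, 0]], [[0.001, 0.001, 0.08], [0, 0, 0]], [[0.001, 0.001, 0.105], [0, 0, 0]], [[0.001, 0.001, 0.117], [0, 0, 0]], [[0.001, 0.001, 0.117], [0, 0, 0]]])

```text
time_s: 3.15
eef_pos: [0.6651, 0.0041, 0.0216]
eef_rot: [-0.0, 1.0, -0.025, -0.002]
wrist_force: [0.3, 0.1, 0.9]
opening: 0.752
```

Emit:
step_arm(plan=[[[0, 0, 0], [0, 0, 0]], [[0, 0, 0], [0, 0, 0]], [[0, 0, 0], [0, 0, 0]], [[0, 0, 0], [0, 0, 0]], [[0, 0, 0], [0, 0, 0]]], fingers=20)

```text
time_s: 3.65
eef_pos: [0.6687, 0.0023, 0.0257]
eef_rot: [0.0, 1.0, -0.026, 0.002]
wrist_force: [0.7, 1.9, 7.7]
opening: 0.42
```

Emit:
step_arm(plan=[[[0, 0, -0.03], [0, 0, 0]], [[0, 0, -0.07], [0, 0, 0]], [[0, 0, -0.11], [0, 0, 0]], [[0, 0, -0.11], [0, 0, 0]]])

```text
time_s: 4.05
eef_pos: [0.6715, 0.0015, 0.1414]
eef_rot: [0.001, 1.0, -0.026, 0.007]
wrist_force: [2.0, 0.1, 0.2]
opening: 0.419
```

```bash
python3 w.py wr2; python3 d.py .467 -.305 .13 -3
```

```text
[0.6715 0.0015 0.1414] [265.95227325   0.         254.58847808] [0.6734 0.0705 0.2769] [ 0.99  -0.137 -0.003 -0.026]
[ 308   33   41   68 1657] [328.   66.2] [0.736  0.1058 0.05  ]
[ 472  174   40   47 1548] [493.9 197. ] [ 0.8887 -0.01    0.05  ]
[    0   226   512   158 45797] [265.5 330.8] [ 0.6768 -0.1439  0.05  ]
[ 228  250   54   48 2037] [254.6 273.7] [ 0.669  -0.0757  0.05  ]
[ 10 257  28  22 469] [ 23.8 267.3] [ 0.4503 -0.0556  0.05  ]
4.1 [0.6697 0.0018 0.138 ] 0.419 [ 0.4  0.5 -1.2]
(array([-186.6,  316.9,    6.8]), array([ 0.06, -0.5 ,  0.03]))
```

View pics/wr2.png

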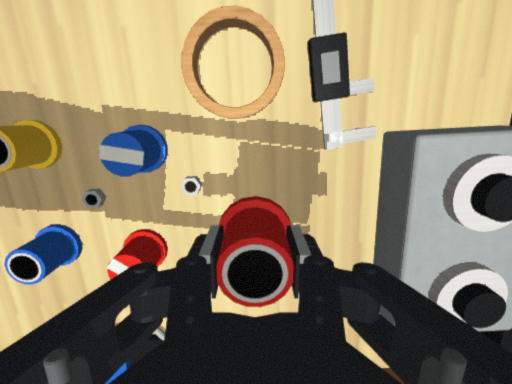

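Emit:
step_arm(plan=[[[-0.187, 0.317, 0.007], [0, 0, 0]], [[-0.187, 0.317, 0.007], [0, 0, 0]], [[-0.187, 0.317, 0.007], [0, 0, 0]], [[-0.187, 0.317, 0.007], [0, 0, 0]], [[-0.187, 0.317, 0.007], [0, 0, 0]]])

```text
time_s: 4.6
eef_pos: [0.5268, -0.207, 0.1271]
eef_rot: [-0.0, 1.0, -0.026, -0.001]
wrist_force: [1.1, -0.1, -0.5]
opening: 0.423
```

```bash
python3 d.py .467 -.305 .13 -3
```

```text
4.6 [ 0.5268 -0.207   0.1271] 0.423 [ 1.1 -0.1 -0.5]
(array([-54.7, 101. ,  -2.9]), array([-0.05,  0.09,  0.04]))
```

Emit:
step_arm(plan=[[[-0.0547, 0.101, -0.003], [0, 0, 0]], [[-0.0547, 0.101, -0.003], [0, 0, 0]], [[-0.0547, 0.101, -0.003], [0, 0, 0]], [[-0.0547, 0.101, -0.003], [0, 0, 0]]])

```text
time_s: 5.0
eef_pos: [0.4674, -0.3058, 0.1305]
eef_rot: [-0.0, 1.0, -0.028, -0.0]
wrist_force: [-0.1, 1.1, -1.4]
opening: 0.422
```

```bash
python3 w.py wr3; python3 d.py .467 -.305 .13 -3
```

```text
[ 0.4674 -0.3058  0.1305] [265.95227325   0.         254.58847808] [ 0.4715 -0.2373  0.2662] [ 0.99  -0.136  0.004 -0.028]
[ 205   51  185  178 8100] [320.9  94.1] [ 0.523  -0.2226  0.05  ]
[211 148   8  77 232] [214.5 187.4] [ 0.4347 -0.2915  0.05  ]
[    0   226   512   158 43410] [257.  330.5] [ 0.4625 -0.4394  0.05  ]
[ 228  250   54   48 2018] [254.6 273.7] [ 0.4637 -0.3756  0.05  ]
5.05 [ 0.4683 -0.3042  0.1304] 0.425 [ 0.2  1.4 -0.7]
(array([-1.2,  0.8,  0.4]), array([-0.08,  0.05, -0.11]))
```

View pics/wr3.png

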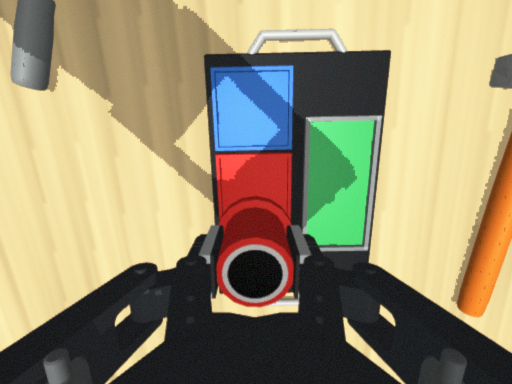

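```bash
python3 - <<'E'
from h import *
cal=viewer.get_calibration('wrist')
for p in [(210,67),(293,66),(293,151),(215,151),(252,108.5)]: print(p,onz(cal,*p,.02).round(4))
for p in [(307,117),(380,117),(370,249),(303,249)]: print('bay',p,onz(cal,*p,.016).round(4))
E
```

```text
(210, 67) [ 0.4366 -0.1921  0.02  ]
(293, 66) [ 0.507  -0.1951  0.02  ]
(293, 151) [ 0.5059 -0.2669  0.02  ]
(215, 151) [ 0.4341 -0.263   0.02  ]
(252, 108.5) [ 0.4703 -0.2276  0.02  ]
bay (307, 117) [ 0.5195 -0.2375  0.016 ]
bay (380, 117) [ 0.5855 -0.241   0.016 ]
bay (370, 249) [ 0.5847 -0.3731  0.016 ]
bay (303, 249) [ 0.5152 -0.3693  0.016 ]
```

Emit:
step_arm(plan=[[[0, 0, 0.04], [0, 0, 0]], [[0, 0, 0.07], [0, 0, 0]], [[0, 0, 0.085], [0, 0, 0]], [[0, 0, 0.09], [0, 0, 0]], [[0, 0, 0.091], [0, 0, 0]]])

```text
time_s: 5.55
eef_pos: [0.4696, -0.3033, 0.0401]
eef_rot: [-0.0, 1.0, -0.025, -0.0]
wrist_force: [0.5, -0.7, -0.6]
opening: 0.426
```

Emit:
step_arm(plan=[[[0, 0, 0.001], [0, 0, 0]], [[0, 0, 0.002], [0, 0, 0]], [[0, 0, 0.002], [0, 0, 0]]])

```text
time_s: 5.85
eef_pos: [0.4696, -0.3047, 0.0392]
eef_rot: [0.001, 1.0, -0.026, 0.001]
wrist_force: [0.4, 0.3, -0.2]
opening: 0.422
```

Emit:
step_arm(plan=[[[0, 0, 0.001], [0, 0, 0]], [[0, 0, 0.002], [0, 0, 0]], [[0, 0, 0.002], [0, 0, 0]]])

```text
time_s: 6.15
eef_pos: [0.4696, -0.3047, 0.0386]
eef_rot: [0.0, 1.0, -0.026, 0.0]
wrist_force: [-4.7, 3.6, 16.2]
opening: 0.425
```

Emit:
step_arm(plan=[[[0, 0, -0.001], [0, 0, 0]], [[0, 0, -0.001], [0, 0, 0]], [[0, 0, -0.001], [0, 0, 0]], [[0, 0, -0.001], [0, 0, 0]]], fingers=75)

```text
time_s: 6.55
eef_pos: [0.469, -0.3041, 0.0371]
eef_rot: [-0.0, 1.0, -0.026, -0.0]
wrist_force: [-0.2, -0.6, -0.3]
opening: 0.752
```

Emit:
step_arm(plan=[[[0, 0, -0.03], [0, 0, 0]], [[0, 0, -0.07], [0, 0, 0]], [[0, 0, -0.11], [0, 0, 0]], [[0, 0, -0.11], [0, 0, 0]]])

```text
time_s: 6.95
eef_pos: [0.472, -0.3069, 0.1534]
eef_rot: [0.004, 1.0, -0.026, 0.004]
wrist_force: [0.9, 0.1, 0.1]
opening: 0.752
```

```bash
python3 w.py wr4; python3 d.py .4565 .056 .14 -3
```

```text
[ 0.472  -0.3069  0.1534] [265.95227325   0.         254.58847808] [ 0.4746 -0.2373  0.2885] [ 0.99  -0.14  -0.001 -0.026]
[    0    55   512   329 52246] [264.5 295.3] [ 0.4778 -0.4193  0.05  ]
[237 185  29  27 586] [250.9 197.7] [ 0.4694 -0.3112  0.05  ]
7.0 [ 0.4707 -0.3058  0.1505] 0.753 [ 0.1 -0.2 -0.7]
(array([ -33. , -360.6,    8.7]), array([ 0.26, -0.28,  0.04]))
```

View pics/wr4.png

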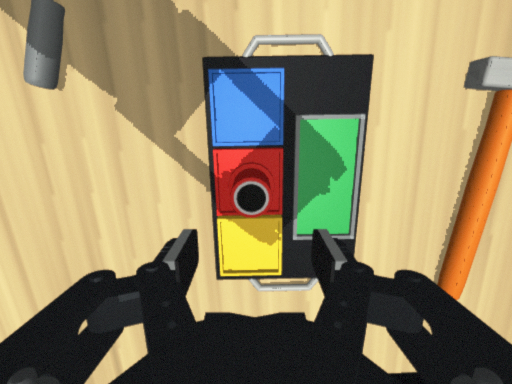

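The red fitting now stands upright in the red nest (bore at 251,198). Yellow next.

Emit:
step_arm(plan=[[[-0.033, -0.361, 0.009], [0, 0, 0]], [[-0.033, -0.361, 0.009], [0, 0, 0]], [[-0.033, -0.361, 0.009], [0, 0, 0]], [[-0.033, -0.361, 0.009], [0, 0, 0]], [[-0.033, -0.361, 0.009], [0, 0, 0]]])

```text
time_s: 7.5
eef_pos: [0.4578, -0.0523, 0.1395]
eef_rot: [-0.0, 1.0, -0.026, -0.001]
wrist_force: [0.1, 0.4, -0.2]
opening: 0.75
```

```bash
python3 d.py .4565 .056 .14 -3
```

```text
7.5 [ 0.4578 -0.0523  0.1395] 0.75 [ 0.1  0.4 -0.2]
(array([  -7. , -108.1,   -0.3]), array([-0.05,  0.12, -0.01]))
```

Emit:
step_arm(plan=[[[-0.007, -0.108, 0], [0, 0, 0]], [[-0.007, -0.108, 0], [0, 0, 0]], [[-0.007, -0.108, 0], [0, 0, 0]], [[-0.007, -0.108, 0], [0, 0, 0]]])

```text
time_s: 7.9
eef_pos: [0.4568, 0.0552, 0.1399]
eef_rot: [-0.0, 1.0, -0.024, -0.001]
wrist_force: [-0.1, -0.5, 0.3]
opening: 0.749
```

```bash
python3 w.py wr5; python3 d.py .4565 .056 .022 -3
```

```text
[0.4568 0.0552 0.1399] [265.95227325   0.         254.58847808] [0.4605 0.1239 0.2755] [ 0.99  -0.136  0.004 -0.024]
[240 185  29  27 608] [254.1 197.9] [0.4564 0.0555 0.05  ]
[    0   229   512   155 43427] [255.2 330.7] [ 0.4506 -0.0875  0.05  ]
7.95 [0.4573 0.0539 0.1401] 0.747 [-0.5 -0.6  0.2]
(array([ -0.7,  -2.1, 118.1]), array([0.02, 0.09, 0.14]))
```

View pics/wr5.png

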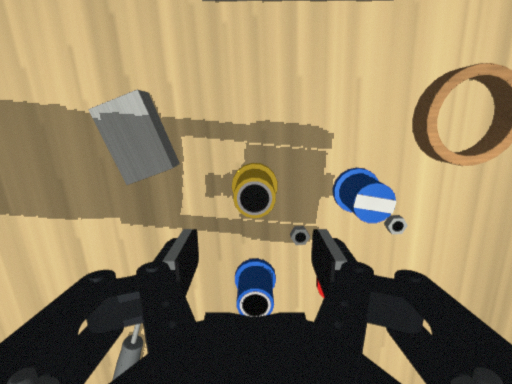

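The yellow bore is at (254,198) and centred. The blue blank's edge is clear of the right finger.

Emit:
step_arm(plan=[[[-0.0005, -0.001, 0.04], [0, 0, 0]], [[-0.0005, -0.001, 0.08], [0, 0, 0]], [[-0.0005, -0.001, 0.105], [0, 0, 0]], [[-0.0005, -0.001, 0.118], [0, 0, 0]], [[-0.0005, -0.001, 0.118], [0, 0, 0]]])

```text
time_s: 8.45
eef_pos: [0.4561, 0.0536, 0.0213]
eef_rot: [-0.0, 1.0, -0.027, -0.002]
wrist_force: [-0.9, -0.4, 0.3]
opening: 0.754
```

Emit:
step_arm(plan=[[[0, 0, 0], [0, 0, 0]], [[0, 0, 0], [0, 0, 0]], [[0, 0, 0], [0, 0, 0]], [[0, 0, 0], [0, 0, 0]], [[0, 0, 0], [0, 0, 0]]], fingers=20)

```text
time_s: 8.95
eef_pos: [0.4589, 0.0544, 0.0246]
eef_rot: [0.0, 1.0, -0.026, 0.002]
wrist_force: [-0.8, -1.9, 7.5]
opening: 0.426
```

Emit:
step_arm(plan=[[[0, 0, -0.03], [0, 0, 0]], [[0, 0, -0.07], [0, 0, 0]], [[0, 0, -0.11], [0, 0, 0]], [[0, 0, -0.11], [0, 0, 0]]])

```text
time_s: 9.35
eef_pos: [0.4615, 0.0546, 0.1389]
eef_rot: [0.001, 1.0, -0.026, 0.006]
wrist_force: [1.1, 0.2, -1.4]
opening: 0.423
```

```bash
python3 d.py .464 -.378 .14 -3
```

```text
9.35 [0.4615 0.0546 0.1389] 0.423 [ 1.1  0.2 -1.4]
(array([ 2.470e+01,  4.319e+02, -4.000e-01]), array([ 0.05, -0.65,  0.06]))
```

Emit:
step_arm(plan=[[[0.0247, 0.432, 0], [0, 0, 0]], [[0.0247, 0.432, 0], [0, 0, 0]], [[0.0247, 0.432, 0], [0, 0, 0]], [[0.0247, 0.432, 0], [0, 0, 0]], [[0.0247, 0.432, 0], [0, 0, 0]]])

```text
time_s: 9.85
eef_pos: [0.4581, -0.1967, 0.1327]
eef_rot: [-0.0, 1.0, -0.026, 0.0]
wrist_force: [1.6, 0.3, -1.4]
opening: 0.427
```

```bash
python3 d.py .464 -.378 .14 -3
```

```text
9.85 [ 0.4581 -0.1967  0.1327] 0.427 [ 1.6  0.3 -1.4]
(array([ 15.2, 180.7,  -7.4]), array([-0.01, -0.01,  0.05]))
```

Emit:
step_arm(plan=[[[0.0152, 0.181, -0.007], [0, 0, 0]], [[0.0152, 0.181, -0.007], [0, 0, 0]], [[0.0152, 0.181, -0.007], [0, 0, 0]], [[0.0152, 0.181, -0.007], [0, 0, 0]], [[0.0152, 0.181, -0.007], [0, 0, 0]]])

```text
time_s: 10.35
eef_pos: [0.464, -0.3812, 0.1399]
eef_rot: [0.001, 1.0, -0.028, 0.0]
wrist_force: [0.3, 0.0, -1.2]
opening: 0.423
```

```bash
python3 d.py .464 -.378 .043 -3
```

```text
10.35 [ 0.464  -0.3812  0.1399] 0.423 [ 0.3  0.  -1.2]
(array([-0.2, -3.4, 96.9]), array([ 0.13, -0.06, -0.19]))
```

Emit:
step_arm(plan=[[[0, -0.002, 0.04], [0, 0, 0]], [[0, -0.002, 0.075], [0, 0, 0]], [[0, -0.002, 0.09], [0, 0, 0]], [[0, -0.002, 0.098], [0, 0, 0]], [[0, -0.002, 0.098], [0, 0, 0]]])

```text
time_s: 10.85
eef_pos: [0.4645, -0.374, 0.0415]
eef_rot: [-0.0, 1.0, -0.026, -0.0]
wrist_force: [-1.0, -0.4, -0.9]
opening: 0.424
```

Emit:
step_arm(plan=[[[0, 0, 0.001], [0, 0, 0]], [[0, 0, 0.002], [0, 0, 0]], [[0, 0, 0.003], [0, 0, 0]], [[0, 0, 0.004], [0, 0, 0]]])

```text
time_s: 11.25
eef_pos: [0.465, -0.3752, 0.0388]
eef_rot: [0.001, 1.0, -0.026, 0.001]
wrist_force: [0.2, -0.1, -1.3]
opening: 0.426
```

Emit:
step_arm(plan=[[[0, 0.001, 0.001], [0, 0, 0]], [[0, 0.001, 0.002], [0, 0, 0]], [[0, 0.001, 0.002], [0, 0, 0]]])

```text
time_s: 11.55
eef_pos: [0.4648, -0.3756, 0.0376]
eef_rot: [-0.0, 1.0, -0.026, -0.0]
wrist_force: [-4.5, 5.0, 12.7]
opening: 0.42
```

Emit:
step_arm(plan=[[[0, 0, -0.001], [0, 0, 0]], [[0, 0, -0.001], [0, 0, 0]], [[0, 0, -0.001], [0, 0, 0]], [[0, 0, -0.001], [0, 0, 0]]], fingers=75)

```text
time_s: 11.95
eef_pos: [0.4645, -0.3757, 0.0368]
eef_rot: [-0.0, 1.0, -0.026, -0.0]
wrist_force: [0.4, -0.0, -0.1]
opening: 0.749
```

Emit:
step_arm(plan=[[[0, 0, -0.03], [0, 0, 0]], [[0, 0, -0.07], [0, 0, 0]], [[0, 0, -0.11], [0, 0, 0]], [[0, 0, -0.11], [0, 0, 0]]])

```text
time_s: 12.35
eef_pos: [0.4673, -0.3789, 0.1536]
eef_rot: [0.004, 1.0, -0.026, 0.004]
wrist_force: [0.4, -0.3, 0.7]
opening: 0.749
```

```bash
python3 w.py wr6; python3 d.py .451 -.055 .14 -3
```

```text
[ 0.4673 -0.3789  0.1536] [265.95227325   0.         254.58847808] [ 0.47   -0.3091  0.2887] [ 0.99  -0.141 -0.    -0.026]
[ 201    0  180  223 9422] [306.  114.5] [ 0.5162 -0.3108  0.05  ]
[238  98  29  29 486] [252.3 111.3] [ 0.4702 -0.3059  0.05  ]
[237 179  28  27 607] [250.6 192.3] [ 0.4647 -0.3781  0.05  ]
[    0   230   512   154 44406] [259.6 331.8] [ 0.4657 -0.5385  0.05  ]
12.4 [ 0.4662 -0.3776  0.1506] 0.75 [-0.3 -0.3 -0. ]
(array([ -31.9, -321.5,    8.8]), array([ 0.3 , -0.27,  0.04]))
```

View pics/wr6.png

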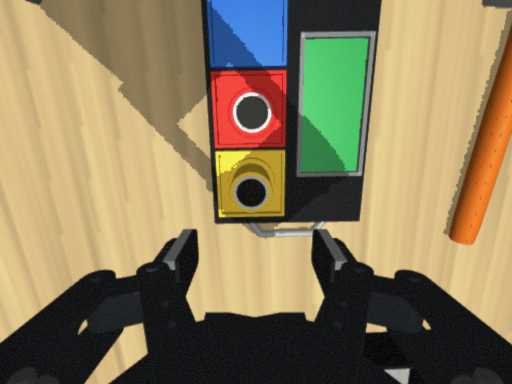

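Red (252,111) and yellow (251,192) both stand inside their own nests. Blue is next.

Emit:
step_arm(plan=[[[-0.032, -0.3215, 0.009], [0, 0, 0]], [[-0.032, -0.3215, 0.009], [0, 0, 0]], [[-0.032, -0.3215, 0.009], [0, 0, 0]], [[-0.032, -0.3215, 0.009], [0, 0, 0]], [[-0.032, -0.3215, 0.009], [0, 0, 0]]])

```text
time_s: 12.9
eef_pos: [0.4513, -0.1238, 0.1385]
eef_rot: [-0.001, 1.0, -0.026, -0.001]
wrist_force: [1.0, 1.8, 1.2]
opening: 0.753
```

```bash
python3 d.py .451 -.055 .14 -3
```

```text
12.9 [ 0.4513 -0.1238  0.1385] 0.753 [1.  1.8 1.2]
(array([ -3.9, -68.7,  -1.4]), array([-0.07,  0.12, -0.01]))
```

Emit:
step_arm(plan=[[[-0.004, -0.069, -0.001], [0, 0, 0]], [[-0.004, -0.069, -0.001], [0, 0, 0]], [[-0.004, -0.069, -0.001], [0, 0, 0]], [[-0.004, -0.069, -0.001], [0, 0, 0]]])

```text
time_s: 13.3
eef_pos: [0.4519, -0.0569, 0.1403]
eef_rot: [-0.0, 1.0, -0.025, -0.001]
wrist_force: [-0.2, -0.9, 0.1]
opening: 0.754
```

```bash
python3 w.py wr7; python3 d.py .451 -.055 .022 -3
```

```text
[ 0.4519 -0.0569  0.1403] [265.95227325   0.         254.58847808] [0.4556 0.0118 0.2759] [ 0.99  -0.136  0.004 -0.025]
[240 183  29  27 606] [254.1 196.1] [ 0.4517 -0.0551  0.05  ]
[    0   230   512   154 44405] [256.6 330. ] [ 0.447  -0.1991  0.05  ]
13.35 [ 0.4521 -0.0576  0.1404] 0.748 [-0.1  0.1  0.1]
(array([ -1.1,  -2.5, 118.4]), array([0.01, 0.05, 0.03]))
```

View pics/wr7.png

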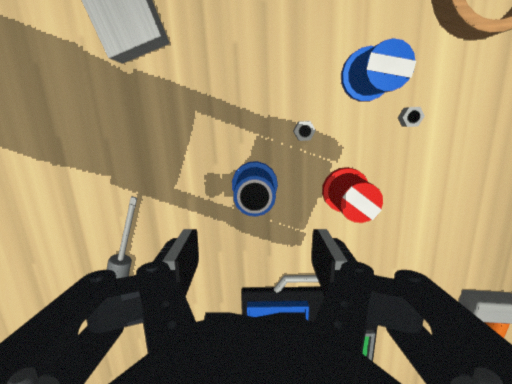

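The blue bore is at (254,196). The red blank's left edge, at px 323, clears the finger by about 20 mm.

Emit:
step_arm(plan=[[[-0.001, -0.002, 0.04], [0, 0, 0]], [[-0.001, -0.002, 0.08], [0, 0, 0]], [[-0.001, -0.002, 0.105], [0, 0, 0]], [[-0.001, -0.002, 0.118], [0, 0, 0]], [[-0.001, -0.002, 0.118], [0, 0, 0]]])

```text
time_s: 13.85
eef_pos: [0.4495, -0.0557, 0.0207]
eef_rot: [-0.001, 1.0, -0.027, -0.002]
wrist_force: [-0.7, 0.9, -0.3]
opening: 0.752
```

Emit:
step_arm(plan=[[[0, 0, 0], [0, 0, 0]], [[0, 0, 0], [0, 0, 0]], [[0, 0, 0], [0, 0, 0]], [[0, 0, 0], [0, 0, 0]], [[0, 0, 0], [0, 0, 0]]], fingers=20)

```text
time_s: 14.35
eef_pos: [0.4525, -0.0556, 0.0242]
eef_rot: [0.001, 1.0, -0.026, 0.001]
wrist_force: [-0.4, -2.2, 6.5]
opening: 0.423
```

Emit:
step_arm(plan=[[[0, 0, -0.03], [0, 0, 0]], [[0, 0, -0.07], [0, 0, 0]], [[0, 0, -0.11], [0, 0, 0]], [[0, 0, -0.11], [0, 0, 0]]])

```text
time_s: 14.75
eef_pos: [0.455, -0.056, 0.1384]
eef_rot: [0.002, 1.0, -0.026, 0.005]
wrist_force: [1.3, -0.1, -0.8]
opening: 0.424
```

```bash
python3 d.py .471 -.2305 .14 -3
```

```text
14.75 [ 0.455  -0.056   0.1384] 0.424 [ 1.3 -0.1 -0.8]
(array([ 25. , 173.4,  -0.8]), array([ 0.18, -0.56,  0.06]))
```

Emit:
step_arm(plan=[[[0.026, 0.174, -0.002], [0, 0, 0]], [[0.026, 0.174, -0.002], [0, 0, 0]], [[0.026, 0.174, -0.002], [0, 0, 0]], [[0.026, 0.174, -0.002], [0, 0, 0]], [[0.026, 0.174, -0.002], [0, 0, 0]]])

```text
time_s: 15.25
eef_pos: [0.4682, -0.2333, 0.1344]
eef_rot: [0.0, 1.0, -0.028, 0.0]
wrist_force: [0.4, 0.8, -0.7]
opening: 0.424
```

```bash
python3 d.py .471 -.2305 .043 -3
```

```text
15.25 [ 0.4682 -0.2333  0.1344] 0.424 [ 0.4  0.8 -0.7]
(array([ 2.6, -3. , 91.4]), array([ 0.04, -0.01, -0.18]))
```

Emit:
step_arm(plan=[[[0.002, 0, 0.04], [0, 0, 0]], [[0.002, 0, 0.075], [0, 0, 0]], [[0.002, 0, 0.086], [0, 0, 0]], [[0.002, 0, 0.092], [0, 0, 0]], [[0.002, 0, 0.092], [0, 0, 0]]])

```text
time_s: 15.75
eef_pos: [0.4704, -0.2296, 0.043]
eef_rot: [-0.0, 1.0, -0.026, -0.0]
wrist_force: [0.5, -0.2, -1.0]
opening: 0.425
```

Emit:
step_arm(plan=[[[0, 0, 0.001], [0, 0, 0]], [[0, 0, 0.002], [0, 0, 0]], [[0, 0, 0.003], [0, 0, 0]], [[0, 0, 0.004], [0, 0, 0]], [[0, 0, 0.005], [0, 0, 0]]])

```text
time_s: 16.25
eef_pos: [0.4705, -0.2303, 0.0383]
eef_rot: [0.0, 1.0, -0.026, 0.0]
wrist_force: [0.5, -0.2, -1.8]
opening: 0.427
```

Emit:
step_arm(plan=[[[0, 0, 0.001], [0, 0, 0]], [[0, 0, 0.002], [0, 0, 0]], [[0, 0, 0.002], [0, 0, 0]]])

```text
time_s: 16.55
eef_pos: [0.4704, -0.2302, 0.0371]
eef_rot: [-0.0, 1.0, -0.026, -0.0]
wrist_force: [-4.8, 2.5, 11.8]
opening: 0.423
```

Emit:
step_arm(plan=[[[0, 0, -0.001], [0, 0, 0]], [[0, 0, -0.001], [0, 0, 0]], [[0, 0, -0.001], [0, 0, 0]], [[0, 0, -0.001], [0, 0, 0]]], fingers=75)

```text
time_s: 16.95
eef_pos: [0.4703, -0.2301, 0.0369]
eef_rot: [-0.0, 1.0, -0.026, -0.0]
wrist_force: [-1.1, -0.2, 1.0]
opening: 0.75
```

Emit:
step_arm(plan=[[[0, 0, -0.03], [0, 0, 0]], [[0, 0, -0.07], [0, 0, 0]], [[0, 0, -0.11], [0, 0, 0]], [[0, 0, -0.12], [0, 0, 0]], [[0, 0, -0.12], [0, 0, 0]]])

```text
time_s: 17.45
eef_pos: [0.4715, -0.231, 0.1591]
eef_rot: [0.001, 1.0, -0.026, 0.002]
wrist_force: [1.1, 0.5, 0.1]
opening: 0.745
```

```bash
cat > c.py <<'E'
import sys
from h import *
O=np.array([.4945,.294,.0308]); YAW=-2.6
a=np.radians(YAW);t=np.radians(15)
yc=np.array([-np.sin(a),np.cos(a),0]);xc=np.array([np.cos(a)*np.cos(t),np.sin(a)*np.cos(t),np.sin(t)]);zc=np.cross(xc,yc)
RC=R.from_matrix(np.c_[xc,-yc,-zc])
if __name__=="__main__":
    px,py,pz=[float(v)/1000 for v in sys.argv[1:4]]
    o=telemetry.get_obs();e=o['eef_pos']-O
    print(round(o['time_s'],2),o['eef_pos'].round(4),'chute coords mm',[round(1000*float(e@v),1) for v in(xc,yc,zc)],round(o['opening'],3),o['wrist_force'].round(1))
    print(delta(O+px*xc+py*yc+pz*zc,RC))
E
python3 w.py wr8;python3 c.py 0 0 95
```

```text
[ 0.4715 -0.231   0.1591] [265.95227325   0.         254.58847808] [ 0.4747 -0.162   0.2945] [ 0.99  -0.138  0.002 -0.026]
[    0   136   512   248 49473] [262.3 312. ] [ 0.4735 -0.368   0.05  ]
[240 182  27  26 565] [252.9 194.3] [ 0.4704 -0.2333  0.05  ]
[244 260  25  22 425] [256.2 270.3] [ 0.4695 -0.3159  0.05  ]
17.5 [ 0.4704 -0.2302  0.1571] chute coords mm [32.4, -524.8, 122.1] 0.75 [ 0.4  1.  -0.3]
(array([ -27.7, -524.6,   34.2]), array([ 0.08, 14.96, -0.36]))
```

View pics/wr8.png

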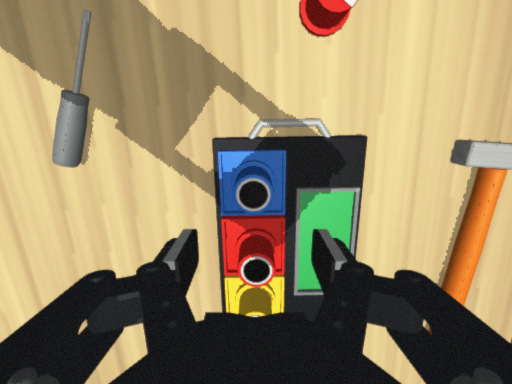

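All three fittings are in their nests, with blue at (253,194). I'll move to the chute, tilting the tool 15° on the way.

Emit:
step_arm(plan=[[[-0.0277, -0.5246, 0.01], [0, 14.96, -0.36]], [[-0.0277, -0.5246, 0.01], [0, 14.96, -0.36]], [[-0.0277, -0.5246, 0.01], [0, 14.96, -0.36]], [[-0.0277, -0.5246, 0.01], [0, 14.96, -0.36]], [[-0.0277, -0.5246, 0.01], [0, 14.96, -0.36]]], fingers=58)

```text
time_s: 18.0
eef_pos: [0.468, 0.0217, 0.15]
eef_rot: [0.003, 0.991, -0.023, 0.129]
wrist_force: [1.5, 0.2, -1.0]
opening: 0.581
```

```bash
python3 c.py 0 0 110
```

```text
18.0 [0.468  0.0217 0.15  ] chute coords mm [17.2, -273.3, 118.8] 0.581 [ 1.5  0.2 -1. ]
(array([ -17.6, -273.2,    8.7]), array([ 0.03,  0.23, -0.09]))
```

Emit:
step_arm(plan=[[[-0.0176, -0.2732, 0.0087], [0, 0.2, -0.1]], [[-0.0176, -0.2732, 0.0087], [0, 0.2, -0.1]], [[-0.0176, -0.2732, 0.0087], [0, 0.2, -0.1]], [[-0.0176, -0.2732, 0.0087], [0, 0.2, -0.1]], [[-0.0176, -0.2732, 0.0087], [0, 0.2, -0.1]]])

```text
time_s: 18.5
eef_pos: [0.466, 0.2712, 0.1376]
eef_rot: [0.004, 0.991, -0.021, 0.13]
wrist_force: [1.8, -1.0, 0.5]
opening: 0.585
```

```bash
python3 c.py 0 0 110
```

```text
18.5 [0.466  0.2712 0.1376] chute coords mm [1.2, -24.1, 110.3] 0.585 [ 1.8 -1.   0.5]
(array([ -1.1, -24.1,   0.2]), array([0.13, 0.03, 0.15]))
```

Emit:
step_arm(plan=[[[-0.001, -0.022, 0], [0, 0, 0]], [[-0.001, -0.022, 0], [0, 0, 0]], [[-0.001, -0.022, 0], [0, 0, 0]], [[-0.001, -0.022, 0], [0, 0, 0]]])

```text
time_s: 18.9
eef_pos: [0.4673, 0.2902, 0.1386]
eef_rot: [0.004, 0.991, -0.022, 0.131]
wrist_force: [-0.3, -0.9, 0.1]
opening: 0.582
```

```bash
python3 c.py 0 0 110; python3 w.py wr9; python3 c.py 0 0 110; python3 - <<'E'
from c import *
cal=viewer.get_calibration('wrist');im=cv2.imread('pics/wr9.png').astype(int)
# bar dots: dark comps surrounded by green
g=((im[...,1]>im[...,2]+40)&(im[...,1]>im[...,0]+30)).astype(np.uint8)
n,lab,st,ce=cv2.connectedComponentsWithStats(g);i=1+np.argmax(st[1:,4]);print(st[i],ce[i])
l,t,w,h=st[i][:4]
q=cv2.minAreaRect(cv2.findContours((lab==i).astype(np.uint8),0,2)[0][0]);print(q)
m=(im.max(2)<70).astype(np.uint8);m2=np.zeros_like(m);m2[t+2:t+h-2,l+2:l+w-2]=m[t+2:t+h-2,l+2:l+w-2]
n,lab,st,ce=cv2.connectedComponentsWithStats(m2)
Pz=O+.02*zc;o=np.array(cal['origin'])
for i in range(1,n):
    if st[i,4]>8:
        d=ray(cal,*ce[i]);p=o+d*((Pz-o)@zc)/(d@zc);e=p-O;print(st[i],ce[i].round(1),p.round(4),'chute',[round(1000*float(e@v),1) for v in(xc,yc,zc)])
E
```

```text
18.9 [0.4673 0.2902 0.1386] chute coords mm [1.8, -5.1, 111.1] 0.582 [-0.3 -0.9  0.1]
(array([-1.8, -5.1,  1.1]), array([ 0.14, -0.03,  0.07]))
[0.4673 0.2902 0.1386] [265.95227325   0.         254.58847808] [0.4356 0.3607 0.2694] [ 0.981 -0.139 -0.127 -0.04 ]
[ 461    0   51  193 4564] [489.3  97.2] [0.7478 0.3666 0.05  ]
[ 171  164   68   56 1615] [200.6 195.2] [0.4447 0.2967 0.05  ]
[    0   226   512   158 43989] [255.9 330.2] [0.4866 0.1442 0.05  ]
[502 265  10  39 185] [508.4 287.4] [0.8536 0.1115 0.05  ]
18.95 [0.4677 0.2901 0.1391] chute coords mm [2.3, -5.1, 111.5] 0.581 [-0.9  0.3 -0.2]
(array([-2.3, -5.2,  1.4]), array([ 0.12, -0.07,  0.03]))
[ 239  162   32   68 1883] [254.35793946 194.7732342 ]
((254.5, 195.5), (67.0, 31.0), 90.0)
[251 169   8   7  47] [254.4 171.9] [0.4928 0.3121 0.0508] chute [2.8, 18.0, 20.0]
[250 213   9   7  51] [254.1 216. ] [0.4907 0.2714 0.0508] chute [2.5, -22.7, 20.0]
```

View pics/wr9.png

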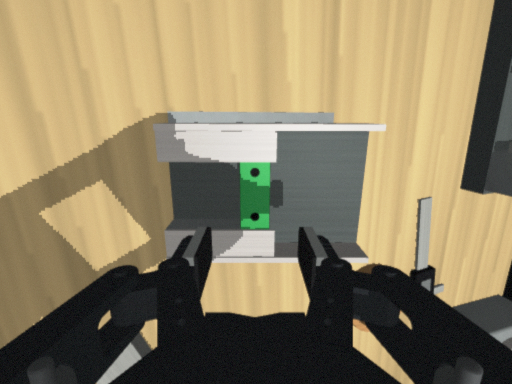

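The wrist view shows the bar's dots at (254,172) and (254,216), centred between the fingers and square to the tool. I'll descend along the chute normal.

Emit:
step_arm(plan=[[[0.0005, -0.0025, 0.03], [0, 0, 0]], [[0.0005, -0.0025, 0.055], [0, 0, 0]], [[0.0005, -0.0025, 0.065], [0, 0, 0]], [[0.0005, -0.0025, 0.07], [0, 0, 0]], [[0.0005, -0.0025, 0.07], [0, 0, 0]]])

```text
time_s: 19.45
eef_pos: [0.487, 0.2925, 0.0725]
eef_rot: [0.004, 0.991, -0.022, 0.132]
wrist_force: [-0.4, -0.3, 0.0]
opening: 0.581
```

```bash
sed -i 's/^yc=/yc=/; s/^RC=/O=O+.002*xc-.002*yc\nRC=/' c.py; python3 c.py 0 0 14; python3 w.py wr10
```

```text
19.45 [0.487  0.2925 0.0725] chute coords mm [1.6, 0.1, 42.2] 0.581 [-0.4 -0.3  0. ]
(array([-1.7,  0.1, 28.2]), array([ 0.08, -0.13,  0.04]))
[0.487  0.2925 0.0725] [265.95227325   0.         254.58847808] [0.4551 0.3629 0.2033] [ 0.981 -0.139 -0.128 -0.04 ]
[504 173   8  35 155] [508.7 194.7] [0.718  0.2876 0.05  ]
[    0   226   512   158 43874] [255.9 330.1] [0.491  0.2119 0.05  ]
```

View pics/wr10.png

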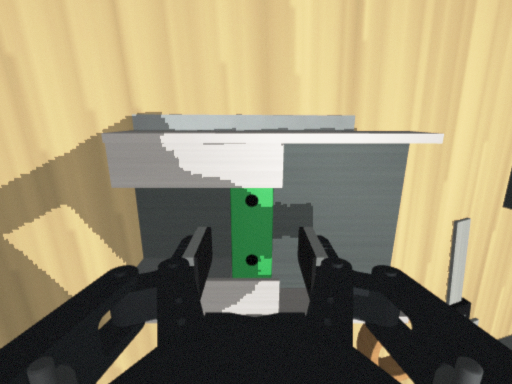

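The dots are at (251,201) and (251,260), about 1.5 mm down-slope of the tool centre. I'll correct for that and descend slowly.

Emit:
step_arm(plan=[[[-0.0015, 0, 0.009], [0, 0, 0]], [[-0.0015, 0, 0.016], [0, 0, 0]], [[-0.0015, 0, 0.022], [0, 0, 0]], [[-0.0015, 0, 0.026], [0, 0, 0]], [[-0.0015, 0, 0.028], [0, 0, 0]]])

```text
time_s: 20.0
eef_pos: [0.4926, 0.2927, 0.0445]
eef_rot: [0.004, 0.991, -0.022, 0.132]
wrist_force: [-0.4, 0.1, -0.2]
opening: 0.581
```

```bash
python3 c.py 0 0 14; python3 w.py wr11
```

```text
20.0 [0.4926 0.2927 0.0445] chute coords mm [-0.2, 0.7, 13.7] 0.581 [-0.4  0.1 -0.2]
(array([ 0.2,  0.7, -0.3]), array([ 0.07, -0.12,  0.11]))
[0.4926 0.2927 0.0445] [265.95227325   0.         254.58847808] [0.4606 0.3632 0.1753] [ 0.981 -0.139 -0.128 -0.039]
[247 211  16  15 174] [254.7 218.3] [0.4924 0.3109 0.05  ]
[    0   226   512   158 43934] [255.9 330.1] [0.49   0.2398 0.05  ]
```

View pics/wr11.png

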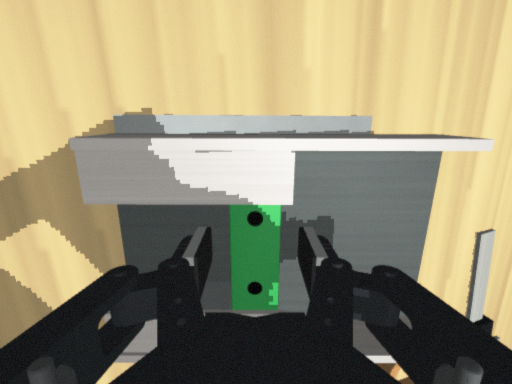

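The fingers straddle the bar (dots at 255,218 and 255,288) with no contact force. I'll narrow the jaws, then push up-slope with the lower finger.

Emit:
step_arm(plan=[[[0, 0, 0], [0, 0, 0]], [[0, 0, 0], [0, 0, 0]], [[0.003, 0, 0], [0, 0, 0]], [[0.007, 0, 0], [0, 0, 0]], [[0.012, 0, 0], [0, 0, 0]]], fingers=42)

```text
time_s: 20.55
eef_pos: [0.5042, 0.2923, 0.0483]
eef_rot: [0.004, 0.991, -0.022, 0.131]
wrist_force: [-1.9, -0.3, 1.5]
opening: 0.423
```

Emit:
step_arm(plan=[[[0.006, 0, 0], [0, 0, 0]], [[0.012, 0, 0], [0, 0, 0]], [[0.018, 0, 0], [0, 0, 0]], [[0.024, 0, 0], [0, 0, 0]], [[0.028, 0, 0], [0, 0, 0]]])

```text
time_s: 21.05
eef_pos: [0.5322, 0.2911, 0.0558]
eef_rot: [0.003, 0.991, -0.022, 0.132]
wrist_force: [-2.1, -0.3, 0.4]
opening: 0.422
```

```bash
python3 c.py 45 0 14; python3 w.py wr12
```

```text
21.05 [0.5322 0.2911 0.0558] chute coords mm [40.9, 0.8, 14.4] 0.422 [-2.1 -0.3  0.4]
(array([4.1, 0.8, 0.4]), array([ 0.04, -0.19,  0.08]))
[0.5322 0.2911 0.0558] [265.95227325   0.         254.58847808] [0.5001 0.3615 0.1867] [ 0.981 -0.139 -0.128 -0.04 ]
[ 490  115   22  108 1248] [504.  183.2] [0.7271 0.3044 0.05  ]
[238 211  15  15 172] [244.7 217.9] [0.5291 0.3056 0.05  ]
[    0   225   512   159 44079] [254.4 330.6] [0.5313 0.2268 0.05  ]
```

View pics/wr12.png

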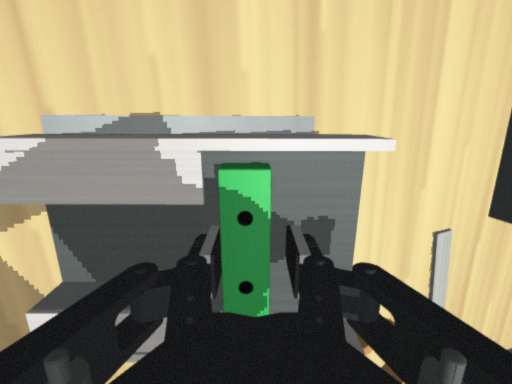

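The bar's left edge (px 220) is past the lip edge (px 205). I'll push a few more millimetres for margin, then grip.

Emit:
step_arm(plan=[[[0.005, 0, 0], [0, 0, 0]], [[0.008, 0, 0], [0, 0, 0]], [[0.008, 0, 0], [0, 0, 0]], [[0.004, 0, 0], [0, 0, 0]], [[0.003, 0, 0], [0, 0, 0]]])

```text
time_s: 21.6
eef_pos: [0.5336, 0.291, 0.0561]
eef_rot: [0.004, 0.991, -0.022, 0.132]
wrist_force: [-0.9, 0.2, -0.5]
opening: 0.42
```

Emit:
step_arm(plan=[[[0, 0, 0], [0, 0, 0]], [[0, 0, 0], [0, 0, 0]], [[0, 0, 0], [0, 0, 0]], [[0, 0, 0], [0, 0, 0]], [[0, 0, 0], [0, 0, 0]]], fingers=10)

```text
time_s: 22.1
eef_pos: [0.5341, 0.2912, 0.0566]
eef_rot: [0.003, 0.991, -0.022, 0.132]
wrist_force: [-4.0, 0.4, 5.4]
opening: 0.29
```

```bash
python3 c.py 45 0 14; python3 w.py wr13
```

```text
22.1 [0.5341 0.2912 0.0566] chute coords mm [43.0, 1.0, 14.6] 0.29 [-4.   0.4  5.4]
(array([2. , 1. , 0.6]), array([ 0.04, -0.15,  0.11]))
[0.5341 0.2912 0.0566] [265.95227325   0.         254.58847808] [0.502  0.3615 0.1874] [ 0.981 -0.139 -0.128 -0.039]
[ 488  105   24  119 1485] [503.3 180.4] [0.7286 0.3066 0.05  ]
[247 211  16  14 173] [254.5 217.6] [0.5368 0.3048 0.05  ]
[    0   231   512   153 44684] [254.1 331.4] [0.5332 0.2256 0.05  ]
```

View pics/wr13.png

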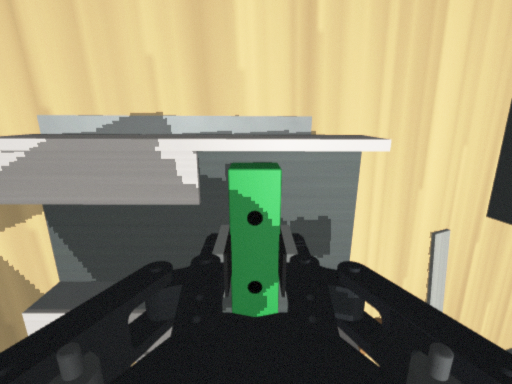

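The bar is gripped (opening 0.29) and well clear of the lips. I'll lift it square to the floor.

Emit:
step_arm(plan=[[[0, 0, -0.008], [0, 0, 0]], [[0, 0, -0.025], [0, 0, 0]], [[0, 0, -0.05], [0, 0, 0]], [[0, 0, -0.08], [0, 0, 0]], [[0, 0, -0.1], [0, 0, 0]]])

```text
time_s: 22.65
eef_pos: [0.5083, 0.2924, 0.1549]
eef_rot: [0.003, 0.991, -0.022, 0.133]
wrist_force: [0.3, -0.9, 0.1]
opening: 0.289
```

```bash
python3 d.py .55 -.307 .15 -2.9; python3 w.py wr14
```

```text
22.65 [0.5083 0.2924 0.1549] 0.289 [ 0.3 -0.9  0.1]
(array([ 64.2, 597. ,  23. ]), array([-1.000e-02, -1.525e+01,  3.900e-01]))
[0.5083 0.2924 0.1549] [265.95227325   0.         254.58847808] [0.476  0.3627 0.2857] [ 0.981 -0.138 -0.129 -0.04 ]
[ 426    0   50  195 4189] [449.8  92.5] [0.7566 0.3761 0.05  ]
[ 473  201   39  115 3049] [496.8 261.6] [0.8901 0.1463 0.05  ]
[247 211  16  14 177] [254.5 217.6] [0.5361 0.2654 0.05  ]
[    0   229   512   155 44806] [255.7 331.5] [0.5316 0.129  0.05  ]
```

View pics/wr14.png

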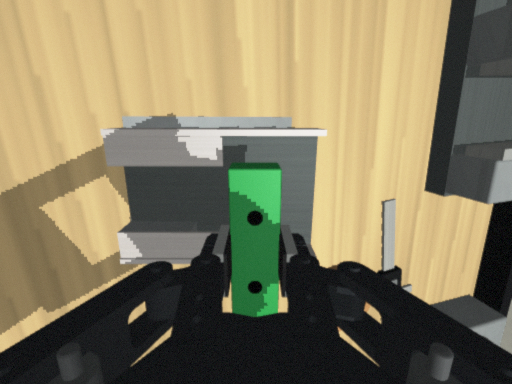

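The bar is out and level in the jaws. I'll carry it to the caddy.

Emit:
step_arm(plan=[[[0.0642, 0.597, 0.023], [0, -15.25, 0.39]], [[0.0642, 0.597, 0.023], [0, -15.25, 0.39]], [[0.0642, 0.597, 0.023], [0, -15.25, 0.39]], [[0.0642, 0.597, 0.023], [0, -15.25, 0.39]], [[0.0642, 0.597, 0.023], [0, -15.25, 0.39]]])

```text
time_s: 23.2
eef_pos: [0.5253, 0.0407, 0.1502]
eef_rot: [0.0, 1.0, -0.025, -0.001]
wrist_force: [1.1, -0.6, -1.3]
opening: 0.289
```

```bash
python3 - <<'E'
from c import *
# bar centre in tool frame, from wr14: camera rel tool
o=telemetry.get_obs();cal=viewer.get_calibration('wrist');r=rot(o['eef_rot'])
oc=r.inv().apply(np.array(cal['origin'])-o['eef_pos']);print('cam in tool',oc.round(4))
for p in [(254.5,217.6),(254.5,287)]:
    d=r.inv().apply(ray(cal,*p)); print((oc+d*(-.006-oc[2])/d[2]).round(4))
E
python3 d.py .55 -.307 .15 -2.9
```

```text
cam in tool [ 1.000e-04 -6.870e-02 -1.356e-01]
[ 0.0002 -0.0186 -0.006 ]
[ 0.0002  0.023  -0.006 ]
23.2 [0.5253 0.0407 0.1502] 0.289 [ 1.1 -0.6 -1.3]
(array([4.23e+01, 3.46e+02, 3.00e-01]), array([ 0.03,  0.11, -0.01]))
```

Emit:
step_arm(plan=[[[0.0423, 0.344, 0], [0, 0, 0]], [[0.0423, 0.344, 0], [0, 0, 0]], [[0.0423, 0.344, 0], [0, 0, 0]], [[0.0423, 0.344, 0], [0, 0, 0]], [[0.0423, 0.344, 0], [0, 0, 0]]])

```text
time_s: 23.7
eef_pos: [0.543, -0.2088, 0.1504]
eef_rot: [0.0, 1.0, -0.026, -0.001]
wrist_force: [0.8, -0.6, -0.6]
opening: 0.288
```

```bash
python3 d.py .55 -.305 .13 -2.9
```

```text
23.7 [ 0.543  -0.2088  0.1504] 0.288 [ 0.8 -0.6 -0.6]
(array([12. , 95.7, 20.4]), array([ 0.03,  0.1 , -0.03]))
```

Emit:
step_arm(plan=[[[0.012, 0.096, 0.02], [0, 0, 0]], [[0.012, 0.096, 0.02], [0, 0, 0]], [[0.012, 0.096, 0.02], [0, 0, 0]], [[0.012, 0.096, 0.02], [0, 0, 0]], [[0.012, 0.096, 0.02], [0, 0, 0]]])

```text
time_s: 24.2
eef_pos: [0.5502, -0.3019, 0.1304]
eef_rot: [-0.0, 1.0, -0.025, -0.001]
wrist_force: [0.0, 1.2, -0.0]
opening: 0.288
```

```bash
python3 w.py wr15; python3 d.py .55 -.305 .027 -2.9; python3 - <<'E'
from h import *
cal=viewer.get_calibration('top');im=viewer.camera('top');cv2.imwrite('pics/top2.png',cv2.resize(im[165:255,300:440,::-1],None,fx=5,fy=5,interpolation=cv2.INTER_CUBIC))
E
```

```text
[ 0.5502 -0.3019  0.1304] [265.95227325   0.         254.58847808] [ 0.5541 -0.2334  0.2661] [ 0.99  -0.136  0.004 -0.025]
[    0    63   512   321 50716] [251.3 302.1] [ 0.5421 -0.4024  0.05  ]
[124 100  34  36 957] [140.7 117.3] [ 0.4646 -0.2285  0.05  ]
[141 203  30  29 675] [155.5 217.1] [ 0.4637 -0.3119  0.05  ]
[248 211  14  14 160] [254.6 217.6] [ 0.5495 -0.3166  0.05  ]
24.25 [ 0.5505 -0.3016  0.1308] 0.291 [ 0.6  0.8 -0.7]
(array([-1.000e-01,  3.400e+00,  1.038e+02]), array([-0.01,  0.11,  0.07]))
```

View pics/wr15.png

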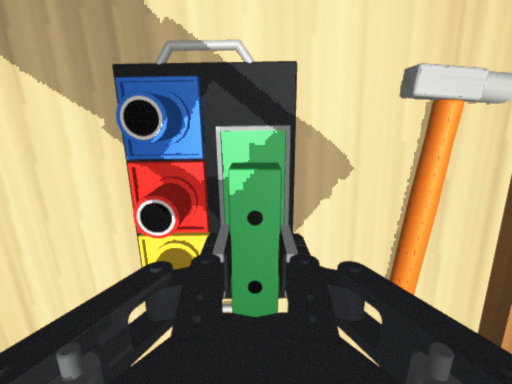

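View pics/top2.png

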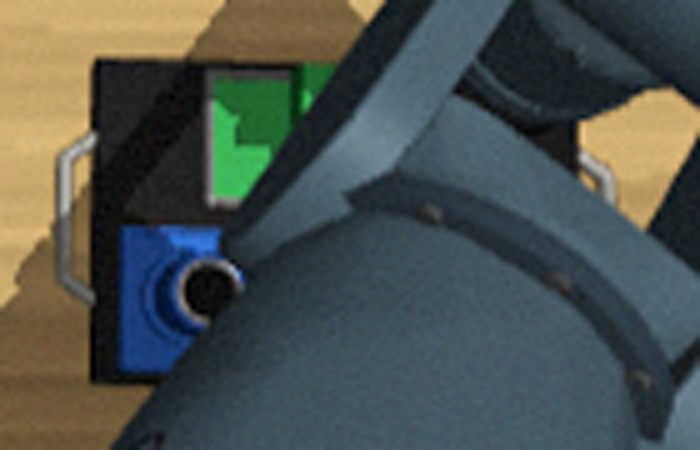

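Seen from the wrist, the bar (dots at column 254) is centred over the bay (columns 217–290). I'll lower it.

Emit:
step_arm(plan=[[[0, 0.002, 0.04], [0, 0, 0]], [[0, 0.002, 0.075], [0, 0, 0]], [[0, 0.002, 0.09], [0, 0, 0]], [[0, 0.002, 0.099], [0, 0, 0]], [[0, 0.002, 0.099], [0, 0, 0]]])

```text
time_s: 24.8
eef_pos: [0.5502, -0.3043, 0.0317]
eef_rot: [-0.0, 1.0, -0.025, -0.001]
wrist_force: [-0.1, -0.9, -0.7]
opening: 0.29
```

Emit:
step_arm(plan=[[[0, 0, 0.001], [0, 0, 0]], [[0, 0, 0.002], [0, 0, 0]], [[0, 0, 0.003], [0, 0, 0]], [[0, 0, 0.004], [0, 0, 0]], [[0, 0, 0.005], [0, 0, 0]]])

```text
time_s: 25.3
eef_pos: [0.5503, -0.3052, 0.0273]
eef_rot: [0.0, 1.0, -0.025, -0.001]
wrist_force: [-0.5, 0.6, -1.8]
opening: 0.289
```

Emit:
step_arm(plan=[[[0, 0, 0.001], [0, 0, 0]], [[0, 0, 0.002], [0, 0, 0]], [[0, 0, 0.002], [0, 0, 0]]])

```text
time_s: 25.6
eef_pos: [0.55, -0.3049, 0.0247]
eef_rot: [0.0, 1.0, -0.025, -0.001]
wrist_force: [0.6, -0.9, -1.6]
opening: 0.29
```

Emit:
step_arm(plan=[[[0, 0, 0.0007], [0, 0, 0]], [[0, 0, 0.0015], [0, 0, 0]], [[0, 0, 0.0015], [0, 0, 0]]])

```text
time_s: 25.9
eef_pos: [0.5501, -0.3049, 0.0234]
eef_rot: [0.0, 1.0, -0.025, -0.001]
wrist_force: [0.1, -0.8, -1.7]
opening: 0.29
```

Emit:
step_arm(plan=[[[0, 0, 0.0007], [0, 0, 0]], [[0, 0, 0.0015], [0, 0, 0]], [[0, 0, 0.0015], [0, 0, 0]]])

```text
time_s: 26.2
eef_pos: [0.5501, -0.3049, 0.0219]
eef_rot: [0.0, 1.0, -0.025, -0.001]
wrist_force: [-0.2, -0.1, -1.0]
opening: 0.289
```

Emit:
step_arm(plan=[[[0, 0, 0.0007], [0, 0, 0]], [[0, 0, 0.001], [0, 0, 0]], [[0, 0, 0.001], [0, 0, 0]]])

```text
time_s: 26.5
eef_pos: [0.5501, -0.3049, 0.021]
eef_rot: [0.0, 1.0, -0.025, -0.001]
wrist_force: [-0.0, -0.4, -1.1]
opening: 0.289
```

```bash
python3 w.py wr16
```

```text
[ 0.5501 -0.3049  0.021 ] [265.95227325   0.         254.58847808] [ 0.554  -0.2363  0.1566] [ 0.99  -0.137  0.004 -0.025]
[    0     8   512   376 72539] [235.9 237.4] [ 0.5431 -0.2862  0.05  ]
[   0   68   42   80 2635] [ 17.5 110.8] [ 0.4631 -0.2292  0.05  ]
[248 211  14  14 160] [254.5 217.5] [ 0.5517 -0.2774  0.05  ]
```

View pics/wr16.png

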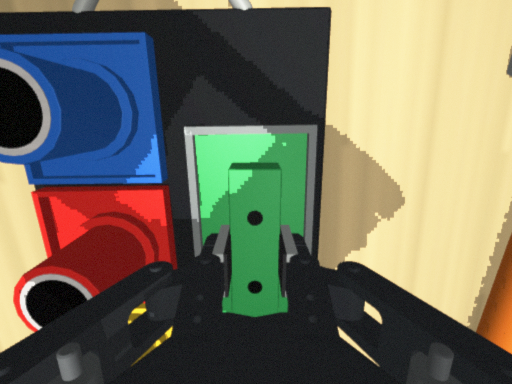

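Emit:
step_arm(plan=[[[0, 0, 0.0007], [0, 0, 0]], [[0, 0, 0.0014], [0, 0, 0]], [[0, 0, 0.0014], [0, 0, 0]]])

```text
time_s: 26.85
eef_pos: [0.5503, -0.305, 0.0207]
eef_rot: [0.0, 1.0, -0.025, -0.001]
wrist_force: [-2.8, 2.4, 6.5]
opening: 0.286
```

The bar touches the floor (6.5 N). I'll open only slightly, because the tips are inside the rim, and then rise.

Emit:
step_arm(plan=[[[0, 0, -0.0008], [0, 0, 0]], [[0, 0, -0.0008], [0, 0, 0]], [[0, 0, -0.0008], [0, 0, 0]]], fingers=37)

```text
time_s: 27.15
eef_pos: [0.5503, -0.3051, 0.0204]
eef_rot: [0.0, 1.0, -0.025, -0.001]
wrist_force: [0.2, -0.0, 0.4]
opening: 0.371
```

Emit:
step_arm(plan=[[[0, 0, -0.005], [0, 0, 0]], [[0, 0, -0.015], [0, 0, 0]], [[0, 0, -0.03], [0, 0, 0]], [[0, 0, -0.06], [0, 0, 0]], [[0, 0, -0.1], [0, 0, 0]]])

```text
time_s: 27.65
eef_pos: [0.5494, -0.3042, 0.1209]
eef_rot: [-0.001, 1.0, -0.025, -0.002]
wrist_force: [1.2, 0.1, 0.3]
opening: 0.37
```

```bash
python3 w.py wr17
```

```text
[ 0.5494 -0.3042  0.1209] [265.95227325   0.         254.58847808] [ 0.5535 -0.2358  0.2566] [ 0.99  -0.136  0.005 -0.025]
[    0    57   512   327 53597] [251.4 296.6] [ 0.5421 -0.3912  0.05  ]
[ 118   96   37   37 1064] [135.7 114. ] [ 0.4644 -0.2284  0.05  ]
[136 204  33  30 746] [151.7 218.7] [ 0.4634 -0.3119  0.05  ]
```

View pics/wr17.png

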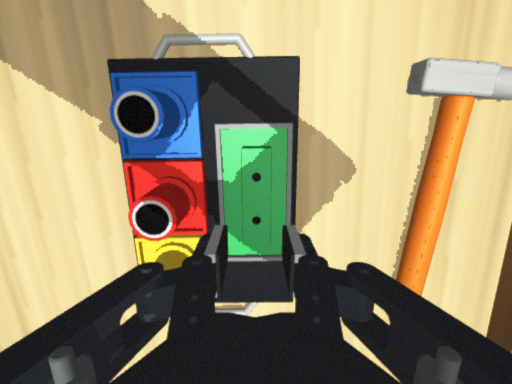

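The bar lies flat along the bay (dots at 256,177 and 256,220). I'll raise the arm clear, then check everything in the fixed cameras.

Emit:
step_arm(plan=[[[0, -0.15, -0.12], [0, 0, 0]], [[0, -0.15, -0.12], [0, 0, 0]], [[0, -0.15, -0.12], [0, 0, 0]], [[0, -0.15, -0.12], [0, 0, 0]], [[0, -0.15, -0.12], [0, 0, 0]]])

```text
time_s: 28.2
eef_pos: [0.5607, -0.1523, 0.2469]
eef_rot: [0.002, 1.0, -0.023, 0.004]
wrist_force: [0.8, -0.5, 1.4]
opening: 0.369
```

Emit:
step_arm(plan=[[[0, -0.2, 0], [0, 0, 0]], [[0, -0.2, 0], [0, 0, 0]], [[0, -0.2, 0], [0, 0, 0]], [[0, -0.2, 0], [0, 0, 0]], [[0, -0.2, 0], [0, 0, 0]]])

```text
time_s: 28.7
eef_pos: [0.5679, 0.0498, 0.2407]
eef_rot: [-0.001, 1.0, -0.022, -0.0]
wrist_force: [-1.2, -0.3, -0.4]
opening: 0.369
```

```bash
python3 - <<'E'
from h import *
im=viewer.camera('top');cv2.imwrite('pics/top3.png',cv2.resize(im[115:275,80:435,::-1],None,fx=2.25,fy=2.25,interpolation=cv2.INTER_CUBIC))
im=viewer.camera('scene');cv2.imwrite('pics/scene3.png',cv2.resize(im[60:260,130:330,::-1],None,fx=2.9,fy=2.9,interpolation=cv2.INTER_CUBIC))
for t in ('red_blank','blue_blank'):
  for c in ('top','scene'): print(t,c,[(round(d['score'],2),[round(float(v),1) for v in d['extent']]) for d in nets.boxes_of(t,c)][:2])
o=telemetry.get_obs();print(o['time_s'],o['wrist_force'].round(1),abs(o['dq']).max())
E
```

```text
red_blank top [(0.79, [259.1, 183.7, 280.1, 205.6])]
red_blank scene [(0.69, [231.9, 163.8, 247.9, 189.4]), (0.54, [178.3, 103.0, 201.9, 132.0])]
blue_blank top []
blue_blank scene [(0.56, [247.0, 200.5, 268.3, 227.9]), (0.46, [210.4, 114.9, 222.3, 130.3])]
29.0 [-0.2 -0.3 -0.5] 0.0038535210575013435
```

View pics/top3.png

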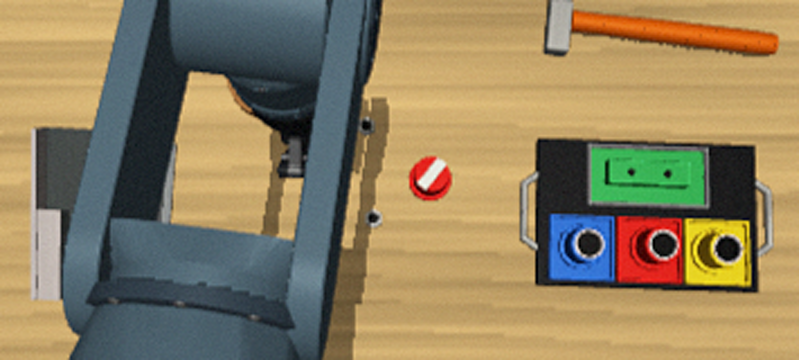

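View pics/scene3.png

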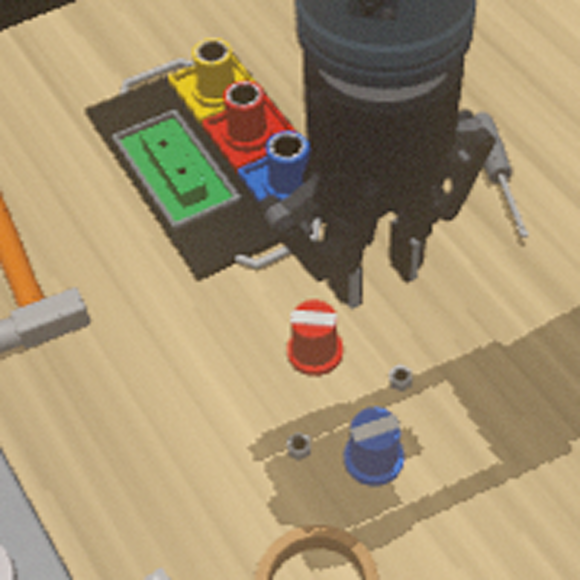

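All four parts are in place and upright or flat as asked, and both blanks still stand at their original pixels. The arm is at rest and touching nothing.

```bash
python3 -c "
from bench import ticket
print(ticket.hand_in())"
```

```text
the job is handed in; nothing more can be done
None
```

The job is handed in at about 29 s on the robot clock, with all four parts in the caddy. I stood the red, yellow and blue fittings upright in the nests of their own colour. I then pushed the green bar about 40 mm up the chute with the lower finger, gripped and lifted it, and laid it flat along the green bay.

- **Final check:** Pictures from the top and scene cameras show the three fittings upright in their nests and the bar flat inside the bay rim. The arm was at rest above the table, touching nothing. The largest wrist force I saw at the end of a move was about 18 N, when the red fitting touched the floor of its nest.
- **Blanks:** Both stand where they were at the start. The network matched both in the scene view and the red one in the top view. In the final top view the arm hid the blue blank and the network missed it, so I judged it from the scene picture alone.
- **Disagreements:** The cameras differed by 2–3 mm on positions. The bar also sat about 3 mm higher in the jaws than I had estimated, so I lowered it in small steps until the force showed contact.

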